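# Register a bar blank in the marking fixture

### The job

Get the long steel bar ready for marking: push it over the fixture plate until its long side lies against the back rail, and only then slide it along the rail until its end comes up against the middle stop. Press it into contact with each, and leave the short bar in the other half of the fixture where it is.

Things in the scene. Friction and masses are not known exactly. Their poses are not given: they have to be found in the camera images.
- long_bar: The part to register: loose steel bar 90 mm long (its y axis) x 35 wide (x) x 25 high (z), about 0.5 kg, two dark hole marks on top; origin at its centre, 12.5 mm above the plate. It lies skewed on the fixture plate (grey, 160 x 360 mm, 8 mm thick), in the half left or right of the middle stop, clear of rail and stop. A small loose brass fitting stands in front of the stop.
- short_bar: The bystander: a loose steel bar like the other but only 50 mm long (y), 35 mm wide, 25 mm high; origin at its centre. It lies in the other half of the fixture and stays there.
- back_rail: Fixed dark steel back rail along the plate's side farthest from the robot: 360 mm long (its y axis), 22 thick, 18 high above the plate. Origin at mid-length of the foot of the face towards the robot, on the plate's top (8 mm above the table); x points into the rail, away from the robot, z up. The bar lying against it has its centre at x = -17.5 mm.
- middle_stop: Fixed dark steel middle stop, 65 mm long (its x axis), 16 thick (y), 18 high, running from the middle of the rail's face towards the robot and parting the plate into two halves. Origin at the centre of its underside, on the plate's top; axes parallel to the rail's. Its stop faces are at y = +8 and -8 mm; the long bar against one has its centre at y = +53 or -53 mm.
Things that resemble listed ones, but are neither listed nor needed, are in the scene too. Leave any orange or pink look-alike of the long_bar alone.

How it is judged:
On the way, in this order (a step that is already met when the one before it is completed fails the run):
1. the long bar is pushed against the back rail, its long side along it (x of long_bar in the frame of back_rail between -0.0275 and 0 m and z of long_bar in the frame of back_rail below 0.02 m and angle between the y axis of long_bar and the y axis of back_rail, either way round below 0.175 rad and contact force between long_bar and back_rail above 0.5 N), for 0.05 s.
2. then, still along the rail, it is pushed up against the middle stop (x of long_bar in the frame of back_rail between -0.0275 and 0 m and z of long_bar in the frame of back_rail below 0.02 m and angle between the y axis of long_bar and the y axis of back_rail, either way round below 0.175 rad and y of long_bar in the frame of middle_stop between -0.063 and 0.063 m and contact force between long_bar and middle_stop above 0.5 N), for 0.05 s.
At the end, for the whole second after the job is handed in: The long bar lies flat on the plate and at rest, its centre no more than 10 mm farther from the rail's face and 10 mm farther from the middle stop than when touching them, its length within 10 degrees of the rail's; the short bar is within 20 mm of where it was (x of long_bar in the frame of back_rail between -0.0275 and 0 m and z of long_bar in the frame of back_rail below 0.02 m and angle between the y axis of long_bar and the y axis of back_rail, either way round below 0.175 rad and y of long_bar in the frame of middle_stop between -0.063 and 0.063 m and linear speed of long_bar below 0.01 m/s and distance of short_bar from where it was at the start of the episode below 0.02 m).
It fails at once if the short bar is moved by more than 20 mm (distance of short_bar from where it was at the start of the episode above 0.02 m).
It also fails if it takes over 37 s, if anything falls off the work surface, if the arm or the gripper's body presses on something with over 40 N, if the wrist force passes 120 N, or if a joint passes its speed limit or range.

### The arm

A 6-joint arm with a two-finger parallel gripper is mounted at the origin on the work surface. World frame = base frame: x ahead of the robot, y to its left, z up, the work surface at z = 0. Lengths are in m, angles in rad, forces in N, time in s.
With the tool pointing down it reaches from about 0.35 to 0.975 m from the base axis. Payload 7.1 kg.
Tool frame: the origin (TCP) lies midway between the tips of the shut fingers; the grasp point (between the pads) lies 19 mm behind it; z points along the fingers, y is the line along which they close (so a half turn about z gives the same grasp; the last joint's range is limited). The gripper opens to 88 mm and grips with 3 to 60 N. Pads are 20 mm wide; open, the fingers measure 115 mm over their backs; the gripper's body (75 mm by 178 mm) begins 61 mm behind the grasp point.
Start: joints at [-1.248, 0.423, 1.63, -0, 1.089, -0.019], TCP at [0.21, -0.589, 0.184] pointing down, gripper open.
Joint ranges: [-3, 3], [-0.9, 2.11], [0.09, 2.58], [-1.31, 4.45], [0.11, 2.69], [-2.54, 2.54]. Speed limits (rad/s): [2.39, 2.39, 3.01, 3.14, 3.14, 3.14].

### API

Orientations are given as a unit quaternion [w, x, y, z].
In Python, from station import move_pose, movel, movej, command_gripper, wait, inverse_kinematics, read_camera, camera_info, MotionError, job_done, get_time, get_joint_pos, get_qvel, get_effort, get_tcp_pos, get_ee_rot, get_ft_force, get_ft_torque, get_grip_width, get_finger_force gives the robot as it stands. Calls block until the motion is done:
- move_pose(position, orientation): joint-space move of the TCP to a pose.
- movel(position, frame=None, v=0.15, until_force=None): straight line of the TCP; frame=None keeps the orientation; v is the mean speed in m/s. With until_force (N) it stops when the force on the tool has changed by that much, and returns True; else False.
- movej(angles): joint-space move.
- command_gripper(opening): opening from 0.0 (shut) to 1.0 (fully open); the grip force is fixed at half the most; returns when the fingers have stopped.
- wait(seconds).
- inverse_kinematics(position, orientation): joint angles nearest the present ones, or None.
- read_camera(name): name is "scene" or "top" or "wrist"; returns the picture (384x512x3 uint8, red, green, blue); there is no depth.
- camera_info(name): a dict with "intrinsics" (3x3 intrinsics, pixels), "T" (4x4, takes a point from camera to world coordinates); the wrist camera has in their place "tool_from_camera" (4x4, takes a point from camera to tool coordinates, whose origin is the TCP and whose axes are the flange's). Camera axes: x right, y up, looking along -z (the intrinsics and any distortion apply to the point x, -y, -z); pixel columns grow to the right and rows downward; lengths in m; the calibration is good to about 2 mm. A picture is of the moment at which its call begins: read the wrist's pose just before it. camera_info takes no time and is no camera call.
A pose or a line that the arm cannot do raises MotionError and nothing moves.
- job_done(): hands the job in; it is judged then, once.
Readings, each from a call of its own:
- get_time(): time.
- get_joint_pos(): joint angles.
- get_qvel(): joint speeds.
- get_effort(): joint torques, N m.
- get_tcp_pos(): TCP position.
- get_ee_rot(): TCP orientation.
- get_ft_force(): force on the tool from outside, world axes, zero at the start.
- get_ft_torque(): the same for the moment, N m.
- get_grip_width(): opening from 0.0 (shut) to 1.0 (fully open).
- get_finger_force(): force on a finger pad.
Only numpy, scipy, OpenCV 4.12 (cv2) and the standard library are available. Lean on these libraries where they do the work, as an engineer would, in place of code of your own. Each camera call takes 0.05 s, during which the arm holds its last target. There are 200 camera calls.

## Working session

There is one attempt and no reset: what is moved stays moved. The work goes in short steps, each a Python script; the robot and the scene stay as the last script left them, time stands still between calls to the robot, and variables do not carry over. Pictures are saved under pics/ and viewed, at most 10 in all, crops included, and the job is handed in when it is done.

```bash
mkdir -p pics; ls; python3 - <<'E'
from station import *
import cv2,numpy as np
for n in("top","scene"):
    im=read_camera(n); cv2.imwrite(f"pics/{n}0.png",im[:,:,::-1])
    c=camera_info(n);print(n,np.round(c["intrinsics"],1).tolist(),np.round(c["T"],3).tolist(),[k for k in c])
print(get_time())
E
```

```text
pics
top [[424.8, 0.0, 253.4], [0.0, 424.8, 193.0], [0.0, 0.0, 1.0]] [[-0.017, 0.991, -0.134, 0.403], [-1.0, -0.019, -0.014, 0.066], [-0.016, 0.133, 0.991, 0.957], [0.0, 0.0, 0.0, 1.0]] ['intrinsics', 'T']
scene [[451.6, 0.0, 255.4], [0.0, 451.6, 196.7], [0.0, 0.0, 1.0]] [[-0.298, -0.698, 0.651, 1.044], [0.954, -0.211, 0.211, 0.271], [-0.01, 0.685, 0.729, 0.656], [0.0, 0.0, 0.0, 1.0]] ['intrinsics', 'T']
0.1
```

View pics/top0.png

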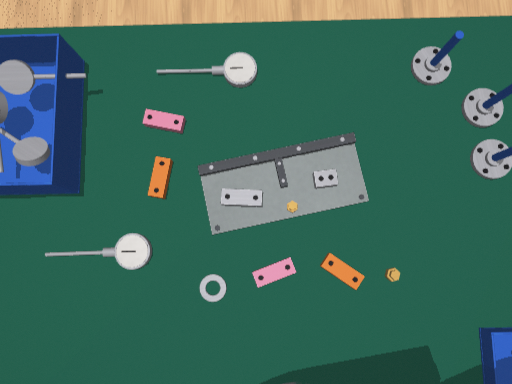

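View pics/scene0.png

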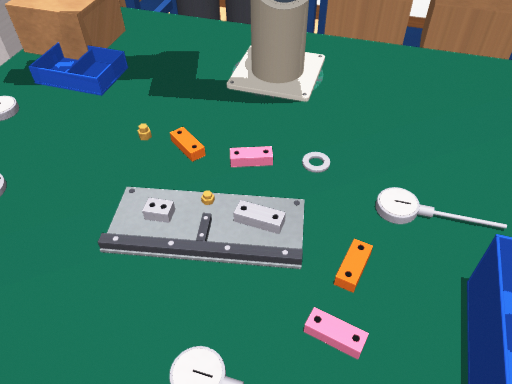

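The top view shows the rail running from (200,170) to (355,139) and the stop at (281,173). Possible long bars are:
- grey at (242,198)
- pink at (164,120) and (274,272)
- orange at (160,178) and (343,271)
- the short grey bar at (325,178)

I choose the grey one at (242,198). It's on the plate, left of the stop (+y half), and has two holes. The brass fitting is at (292,206). Next I'll measure and check a close crop.

```bash
cat > h.py <<'E'
from station import *
import cv2,numpy as np
def ray(n,uv,z):
    c=camera_info(n);K=c["intrinsics"];T=np.array(c["T"])
    uv=np.atleast_2d(uv).astype(float)
    d=np.c_[(uv[:,0]-K[0][2])/K[0][0],-(uv[:,1]-K[1][2])/K[1][1],-np.ones(len(uv))]@T[:3,:3].T
    return T[:3,3]+d*((z-T[2,3])/d[:,2])[:,None]
def proj(n,p):
    c=camera_info(n);K=np.array(c["intrinsics"]);T=np.array(c["T"])
    q=(np.atleast_2d(p)-T[:3,3])@T[:3,:3]
    return np.c_[K[0,2]-K[0,0]*q[:,0]/q[:,2],K[1,2]+K[1,1]*q[:,1]/q[:,2]]
def rect(pts):
    r=cv2.minAreaRect(pts[:,:2].astype(np.float32)*1000);b=cv2.boxPoints(r)
    e=[b[1]-b[0],b[2]-b[1]];l=max(e,key=np.linalg.norm)
    if l[1]<0:l=-l
    return np.array(r[0])/1000,sorted(r[1]),np.arctan2(-l[0],l[1]) # yaw of the y axis
E
python3 - <<'E'
from h import *
im=cv2.imread("pics/top0.png");x0,y0,s=190,125,4
crop=cv2.resize(im[y0:y0+115,x0:x0+190],None,fx=s,fy=s,interpolation=cv2.INTER_CUBIC)
cv2.imwrite("pics/crop.png",crop)
hsv=cv2.cvtColor(im,cv2.COLOR_BGR2HSV);print(im[198,242],im[210,260],im[220,240],im[160,228],im[175,281])
g=cv2.cvtColor(im,cv2.COLOR_BGR2GRAY)
big=cv2.resize(g,None,fx=4,fy=4,interpolation=cv2.INTER_CUBIC)
def show(nm,m,z):
    m=cv2.morphologyEx(m,cv2.MORPH_CLOSE,np.ones((9,9)))
    roi=np.zeros_like(m);roi[125*4:240*4,190*4:380*4]=m[125*4:240*4,190*4:380*4]
    for c in cv2.findContours(roi,cv2.RETR_EXTERNAL,cv2.CHAIN_APPROX_NONE)[0]:
        if cv2.contourArea(c)<800: continue
        p=c[:,0]/4-.375
        r=rect(ray("top",p,z));print(nm,p.mean(0).round(),r[0].round(4),np.round(r[1],1),round(float(r[2]),3))
show("bright",((big>165)*255).astype(np.uint8),.033)
hb=cv2.resize(hsv,None,fx=4,fy=4,interpolation=cv2.INTER_LINEAR)
show("dark",((big<85)&(hb[...,1]<90))*np.uint8(255),.026)
show("brass",((hb[...,1]>120)&(hb[...,0]<35)&(big>90))*np.uint8(255),.015)
E
```

```text
[205 199 199] [157 157 150] [156 155 149] [92 87 84] [94 88 87]
bright [292. 206.] [ 0.499  -0.0045] [22.8 24. ] 0.612
bright [241. 196.] [0.5211 0.1068] [36.  90.3] -0.06
bright [325. 177.] [ 0.5602 -0.0803] [35.6 50.6] 0.102
dark [239. 166.] [0.5898 0.1147] [ 17.5 172.9] 0.133
dark [315. 150.] [ 0.6287 -0.0625] [ 20.6 179.2] 0.221
brass [292. 206.] [ 0.4992 -0.0051] [20.8 22.2] -0.564
```

View pics/crop.png

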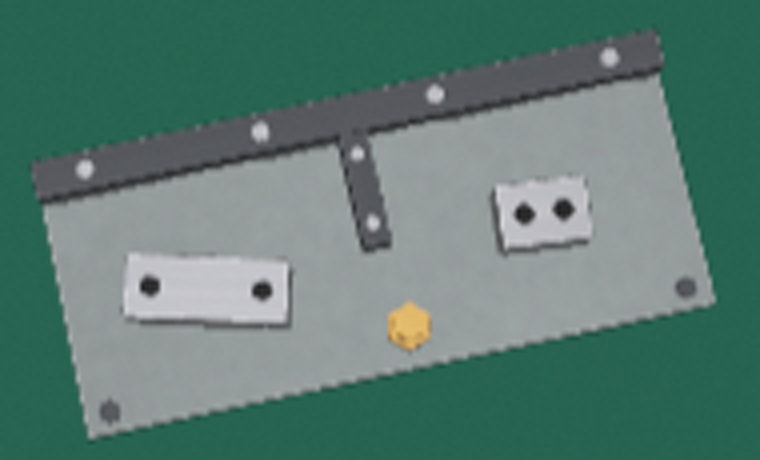

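The crop shows the skewed grey long bar at crop pixel (207,290), with its rail-facing side and stop clearance both free. The rail screws are at crop (85,169), (260,132), (435,94) and (609,58). The stop screws are at (357,154) and (373,223). Its size measures 90 x 36 mm, so the choice is confirmed. Next I'll build the rail frame.

```bash
cat >> h.py <<'E'
def cr(p): return (np.array(p)+.5)/4-.5+[190,125]
RS=ray("top",cr([(85,169),(260,132),(435,94),(609,58)]),.026)
SS=ray("top",cr([(357,154),(373,223)]),.026)
t=RS[0]-RS[3];YAW=np.arctan2(-t[0],t[1])
ey=np.array([-np.sin(YAW),np.cos(YAW)]);ex=np.array([np.cos(YAW),np.sin(YAW)])
O=RS[:,:2].mean(0)-.011*ex   # rail origin (mid-length, face)
def W(x,y,z): return np.r_[O+x*ex+y*ey,z]
def L(p): d=np.array(p)[:2]-O; return np.array([d@ex,d@ey])
QA=[0,np.cos(YAW/2),np.sin(YAW/2),0]      # tool x along ex, z down
QB=[0,-np.sin(YAW/2),np.cos(YAW/2),0]      # half turn about z
E
python3 - <<'E'
from h import *
print("yaw",YAW,"O",O,"spacing",np.linalg.norm(np.diff(RS,axis=0),axis=1))
print("stop screws",[L(p).round(4) for p in SS])
for n,p in dict(bar=(.5211,.1068),short=(.5602,-.0803),fit=(.499,-.005)).items():print(n,L(p).round(4))
print("plate corners (exp -.16,+-.18)",[L(p).round(4) for p in ray("top",cr([(89,438),(714,302)]),.008)])
# cross-check in the scene view
im=cv2.imread("pics/scene0.png")
for p,c in [(W(0,.18,.026),(0,0,255)),(W(0,-.18,.026),(0,0,255)),(W(-.065,0,.026),(0,255,0)),((.5211,.1068,.033),(255,0,0)),((.5602,-.0803,.033),(255,0,0))]:
    print(proj("scene",p).round(0))
for q in(QA,QB):
    print(inverse_kinematics(W(-.13,.115,.1),q))
print(get_ee_rot())
E
```

```text
yaw 0.19206336300730972 O [0.6077754  0.02405952] spacing [0.09991378 0.10028906 0.09973685]
stop screws [array([-0.0128, -0.0002]), array([-0.0528, -0.0004])]
bar [-0.0693  0.0978]
short [-0.0666 -0.0934]
fit [-0.1123 -0.0078]
plate corners (exp -.16,+-.18) [array([-0.1352,  0.1789]), array([-0.1339, -0.1787])]
[[302. 247.]]
[[101. 231.]]
[[206. 211.]]
[[259. 211.]]
[[157. 204.]]
[ 2.14765718e-01  3.29739224e-01  2.02348696e+00 -4.44089210e-16
  7.88366464e-01  1.59349868e+00]
[ 2.14765718e-01  3.29739224e-01  2.02348696e+00 -4.44089210e-16
  7.88366464e-01 -1.54809397e+00]
[-6.78864154e-04  9.85429919e-01  1.70080574e-01 -1.08802874e-04]
```

```bash
python3 - <<'E'
from h import *
print(L(get_tcp_pos()))
movel([.36,-.2,.2],v=.3)
move_pose(W(-.128,.098,.12),QA)
command_gripper(.5)
movel(W(-.128,.098,.018),v=.1)
print(get_time(),L(get_tcp_pos()),get_tcp_pos()[2],get_ft_force())
r=movel(W(-.03,.098,.018),v=.04,until_force=12)
wait(.2)
print(r,get_time(),L(get_tcp_pos()),get_ft_force())
cv2.imwrite("pics/top1.png",cv2.resize(read_camera("top")[125:240,190:380,::-1],None,fx=4,fy=4))
E
```

```text
[-0.5079847  -0.52506279]
4.8583 [-0.12755313  0.09800527] 0.018423174026569136 [ 0.56450922  0.54417981 -0.27997106]
False 7.6583 [-0.03004576  0.09799968] [-0.07519209 -0.62312514 -0.33262301]
```

View pics/top1.png

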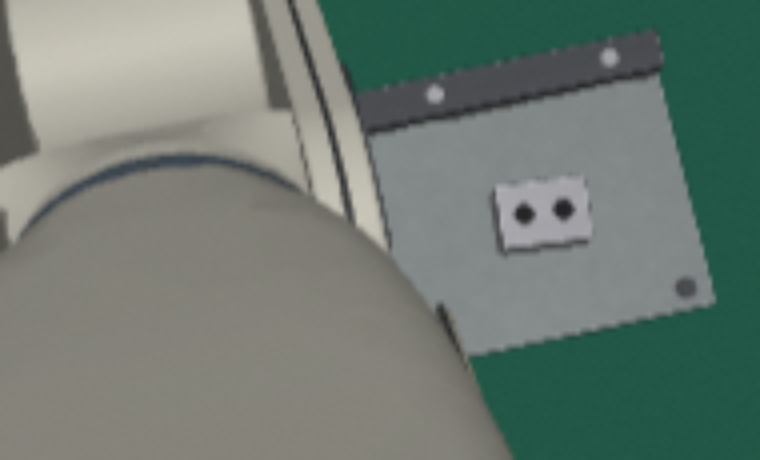

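The arm hides the bar in the top view and there's no force yet, so I'll look from the other cameras.

```bash
python3 - <<'E'
from h import *
print(get_grip_width())
a=cv2.resize(read_camera("scene")[160:280,80:330,::-1],None,fx=3,fy=3);b=cv2.resize(read_camera("wrist")[:,:,::-1],(320,240))
c=np.zeros((600,750,3),np.uint8);c[:360]=a;c[360:,:320]=b;cv2.imwrite("pics/c2.png",c)
E
```

```text
0.4983164926217535
```

View pics/c2.png

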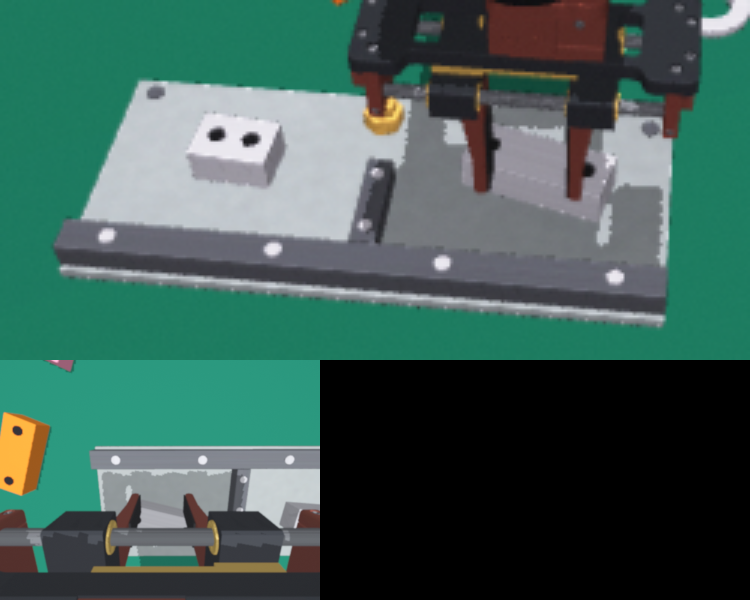

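```bash
python3 - <<'E'
from h import *
print(get_tcp_pos(),get_ee_rot(),L(get_tcp_pos()),get_joint_pos())
for x,z in((-.03,.018),(-.03,.05),(-.06,.04),(-.128,.018)):
  print(x,z,[((proj("scene",W(x,.098+s,z))-[80,160])*3).round()[0].tolist() for s in(-.022,.022)])
E
```

```text
[0.55960132 0.11452375 0.01799692] [-4.18086050e-06  9.95394243e-01  9.58660595e-02 -6.78467084e-06] [-0.03002004  0.09799652] [1.81024365e-01 5.83401026e-01 1.83959308e+00 1.44054388e-05
 7.18611353e-01 1.55978283e+00]
-0.03 0.018 [[493.0, 216.0], [566.0, 222.0]]
-0.03 0.05 [[491.0, 182.0], [566.0, 188.0]]
-0.06 0.04 [[498.0, 155.0], [571.0, 160.0]]
-0.128 0.018 [[512.0, 99.0], [579.0, 104.0]]
```

The composite shows the bar unmoved, with the half-open fingertips at about (482,190) and (577,195) in the crop. That puts them above the bar: the tips swing up as the gripper opens, so they passed over it. I'll shut the gripper so the tips are at the TCP and repeat the push.

```bash
python3 - <<'E'
from h import *
movel(W(-.06,.098,.075),v=.25)
movel(W(-.125,.096,.06),v=.25)
command_gripper(0)
movel(W(-.125,.096,.018),v=.1)
print(get_time(),get_ft_force())
r=False;x=-.125
r=movel(W(-.035,.096,.018),v=.045,until_force=12)
f=get_ft_force();print(r,get_time(),L(get_tcp_pos()),[f[:2]@ex,f[:2]@ey,f[2]])
a=cv2.resize(read_camera("scene")[160:280,80:330,::-1],None,fx=3,fy=3);cv2.imwrite("pics/c3.png",a)
print(get_time())
E
```

```text
9.9917 [-0.22743124  0.99444764  0.28099289]
False 12.1417 [-0.0352235   0.09601444] [np.float64(0.28004969901183413), np.float64(0.450189593105642), np.float64(-0.6486677943233611)]
12.1917
```

View pics/c3.png

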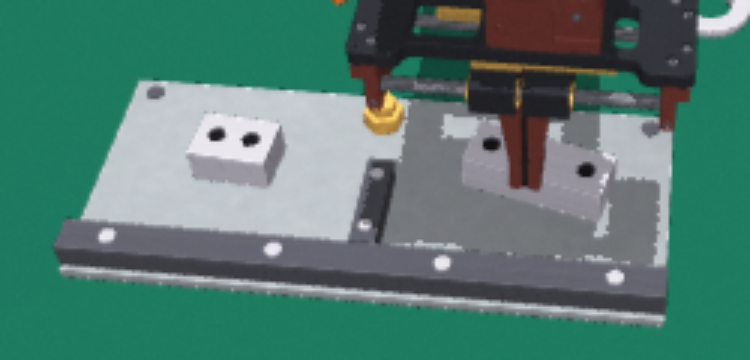

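The shut fingertips show at (525,187) in the crop, but a tip at z=0.018 should be near (530,213). The real tips are about 24 mm above the reported TCP and are still over the bar, which hasn't moved. I'll lift, go back in front of the bar and probe for the plate to get the true offset.

```bash
python3 - <<'E'
from h import *
movel(W(-.035,.096,.05),v=.25)
movel(W(-.12,.096,.05),v=.25)
movel(W(-.12,.096,.012),v=.15)
r=movel(W(-.12,.096,-.03),v=.04,until_force=4)
print(r,get_time(),get_tcp_pos()[2],L(get_tcp_pos()),get_ft_force())
im=read_camera("scene");cv2.imwrite("pics/c4.png",cv2.resize(im[150:270,120:320,::-1],None,fx=4,fy=4))
z=get_tcp_pos()[2]
print(((proj("scene",W(-.12,.096,.008))-[120,150])*4).round())
E
```

```text
True 14.4167 -0.030319814792848836 [-0.12036598  0.09600718] [-0.74408847 -0.05358353  4.72398774]
[[562. 201.]]
```

View pics/c4.png

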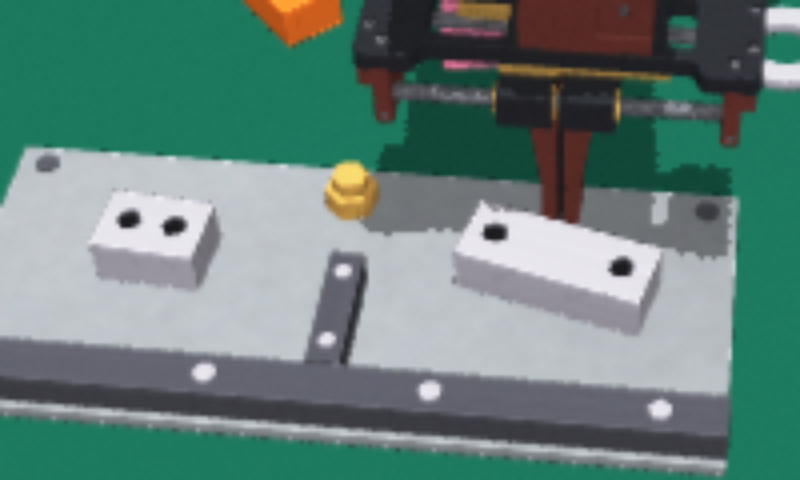

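The probe touched the plate (4.7 N upward) with the reported TCP at z=-0.030. Together with c3 and c4 (tip visible down to at least (562,220)), this puts the real tips about 38 mm higher and 12 mm nearer the rail than reported. The finger is in front of the bar now, so I'll lift 9 mm and push until I feel force.

```bash
python3 - <<'E'
from h import *
movel(W(-.12,.096,-.021),v=.1)
f0=get_ft_force();print(f0)
r=movel(W(-.03,.096,-.021),v=.04,until_force=12)
for i in range(2):
    f=get_ft_force()-f0;print(r,get_time(),L(get_tcp_pos()),[f[:2]@ex,f[:2]@ey,f[2]])
    wait(.1)
a=read_camera("scene")[150:270,120:320,::-1];cv2.imwrite("pics/c5.png",cv2.resize(a,None,fx=4,fy=4))
E
```

```text
[0.06919117 0.34055761 0.08131635]
True 16.3667 [-0.04708219  0.09614044] [np.float64(0.13004961395801992), np.float64(-1.6679965614596208), np.float64(-0.11001788122613046)]
True 16.4667 [-0.04750709  0.09609251] [np.float64(0.706118251058567), np.float64(-0.6459993075692371), np.float64(-0.5735645558289487)]
```

View pics/c5.png

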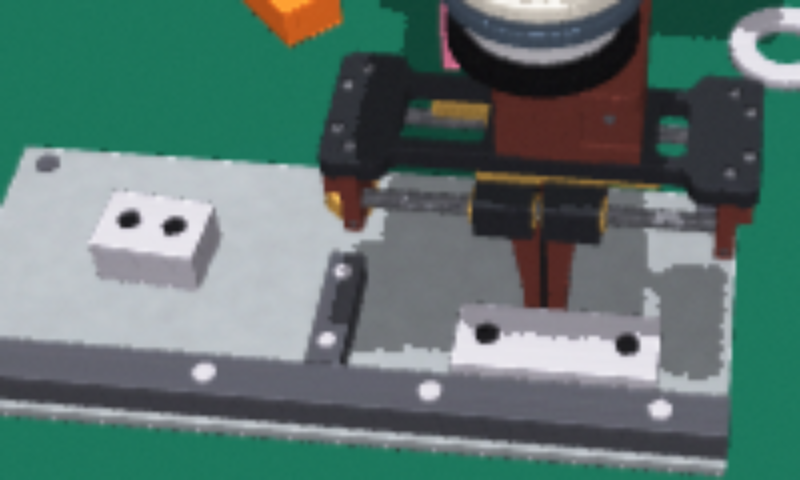

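c5 shows the bar now parallel to the rail, at roughly (455,370)–(660,380). The contact force didn't persist after the stop, so I'll press in small steps until it holds.

```bash
python3 - <<'E'
from h import *
print("edge pred",((proj("scene",[W(0,.053,.033),W(0,.143,.033)])-[120,150])*4).round().tolist())
f0=np.array([.07,.34,.08]);x=L(get_tcp_pos())[0]
for i in range(14):
    x+=.0015;movel(W(x,.096,-.021),v=.03);wait(.05)
    f=get_ft_force()-f0;print(round(x,4),L(get_tcp_pos()).round(4),np.round([f[:2]@ex,f[:2]@ey,f[2]],1))
    if f[:2]@ex<-9: break
wait(.3);f=get_ft_force()-f0;print(get_time(),f[:2]@ex)
a=read_camera("scene")[150:270,120:320,::-1];cv2.imwrite("pics/c6.png",cv2.resize(a,None,fx=4,fy=4))
E
```

```text
edge pred [[435.0, 356.0], [642.0, 373.0]]
-0.0467 [-0.0469  0.096 ] [-1.5 -0.5  0.2]
-0.0452 [-0.047  0.096] [-5.5 -1.2  4. ]
-0.0437 [-0.0471  0.096 ] [-9.6 -0.7  7.2]
17.8167 -9.34791531957926
```

The press now holds at 9 N against the rail, so step 1 is done. Next I'll go round to the +y end and slide the bar along to the stop.

```bash
python3 - <<'E'
from h import *
movel(W(-.058,.098,-.019),v=.1)
movel(W(-.058,.12,.03),v=.2)
movel(W(-.023,.182,.03),v=.2)
movel(W(-.023,.182,-.020),v=.12)
f0=get_ft_force();print(get_time(),f0)
r=movel(W(-.023,.09,-.020),v=.04,until_force=10)
print(r,get_time(),L(get_tcp_pos()))
y=L(get_tcp_pos())[1]
if y<.125:
  for i in range(8):
    y-=.0015;movel(W(-.023,y,-.020),v=.03);wait(.05)
    f=get_ft_force()-f0;print(round(y,4),L(get_tcp_pos()).round(4),np.round([f[:2]@ex,f[:2]@ey,f[2]],1))
    if f[:2]@ey>9: break
  wait(.3)
f=get_ft_force()-f0;print(get_time(),f[:2]@ex,f[:2]@ey)
a=read_camera("scene")[150:270,120:320,::-1];cv2.imwrite("pics/c7.png",cv2.resize(a,None,fx=4,fy=4))
E
```

```text
19.65 [0.48159956 0.47366763 0.81074109]
True 21.3 [-0.02312232  0.10866741]
0.1072 [-0.0231  0.1086] [-0.2 11.5 -0.9]
21.9 -0.8291654612318439 11.808538102668056
```

View pics/c7.png

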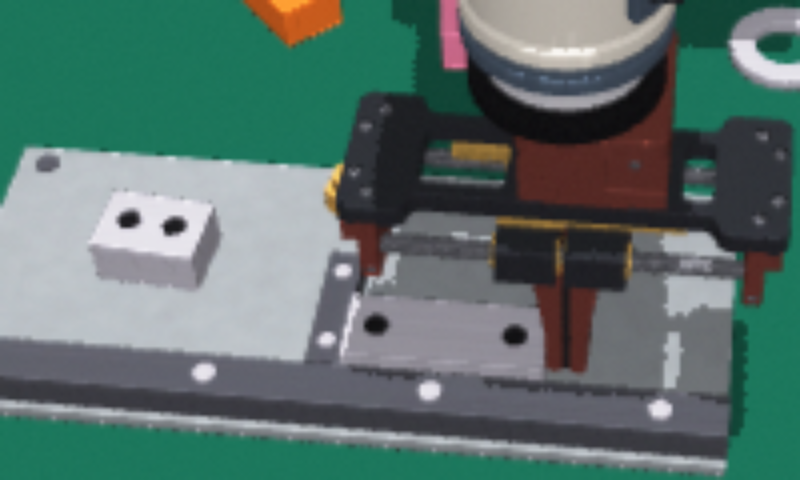

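c7 shows the bar along the rail with its end at the stop, at about (345,355), and the press holding at 11.8 N. I'll retreat and check with the top camera.

```bash
python3 - <<'E'
from h import *
movel(W(-.023,.125,-.019),v=.1)
movel(W(-.023,.15,.08),v=.2)
movel([.38,.1,.2],v=.3)
im=np.ascontiguousarray(read_camera("top")[:,:,::-1]);g=cv2.cvtColor(im,cv2.COLOR_BGR2GRAY)
big=cv2.resize(g,None,fx=4,fy=4,interpolation=cv2.INTER_CUBIC);m=cv2.morphologyEx((big>165)*np.uint8(255),cv2.MORPH_CLOSE,np.ones((9,9)))
roi=np.zeros_like(m);roi[500:960,760:1520]=m[500:960,760:1520]
for c in cv2.findContours(roi,cv2.RETR_EXTERNAL,cv2.CHAIN_APPROX_NONE)[0]:
    if cv2.contourArea(c)<800: continue
    r=rect(ray("top",c[:,0]/4-.375,.033));print(L(r[0]).round(4),np.round(r[1],1),round(float(r[2]-YAW),3))
print(get_time())
cv2.imwrite("pics/top8.png",cv2.resize(im[125:240,190:380],None,fx=4,fy=4))
E
```

```text
[-0.1519  0.1132] [19.4 81.7] -0.21
[-0.1579  0.0568] [15.9 35.9] -1.524
[-0.1611  0.0321] [19.7 41.8] -1.51
[-0.1127 -0.0071] [19.1 22.5] 1.359
[-0.0666 -0.0932] [34.2 49.5] -0.086
[-0.0177  0.0534] [33.5 89.1] 0.002
23.875
```

View pics/top8.png

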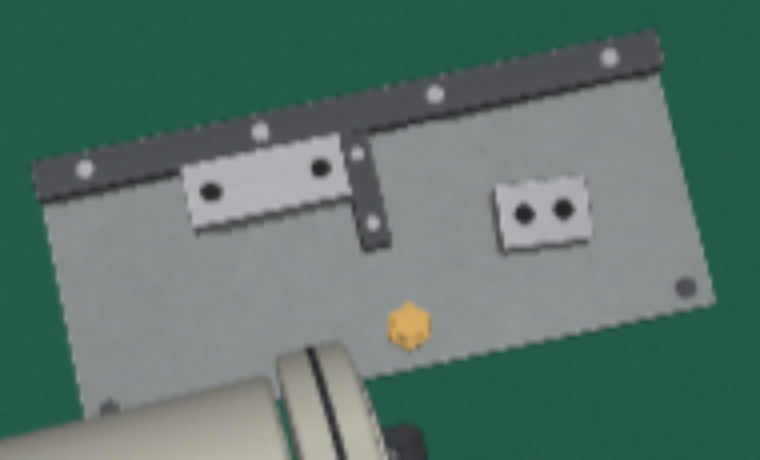

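The top view shows the long bar in the corner at (268,182), at x=-17.7 mm, y=53.4 mm and 0.002 rad off the rail. The short bar and the fitting haven't moved.

```bash
python3 -c "
from station import *
print(job_done())"
```

```text
the job is handed in; nothing more can be done
None
```

I pressed the long bar against the back rail, then slid it up to the middle stop, and handed the job in after about 24 s of the allowed 37 s; the last camera check put its centre within 0.5 mm of touching both, the short bar hadn't moved, and no verdict came back.

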